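Insulate, stack and probe a pair of busbars

TASK

Lay the black insulating sheet flat, centred and square over the lower busbar that is fixed on the grey plinth, then set the loose upper busbar gently, centred and lined up with the lower one, on the sheet, so that the two bars never touch. Then take the spring-tipped test probe out of its stand and hold it upright with its tip inside the ring mark on the upper bar, pressing lightly so that the spring tip is pushed in about half way. Finish while still holding the probe there, letting go of nothing, and leave the tape measure and the conduit box where they are.

Things in the scene. Friction and masses are not known exactly. Their poses are not given: they have to be found in the camera images.
- base: Fixed assembly: grey plinth 120 x 50 x 14 mm with the lower busbar (bare metal, 90 x 36 mm, flat top 22 mm above the desk) centred on it. Origin: centre of the underside, on the desk; x along the length, z up. Low hex bolts at both plinth ends stay below the bar's top.
- sheet: Loose separator: black rigid sheet 140 x 64 x 4 mm (60 g), with one upright grip rib near one end: 10 mm thick (along x), 36 mm wide (along y), centred at x = +63 mm, rising to 32 mm above the underside. Origin: centre of the sheet's underside; x along the length, z up. It starts flat on the desk, left or right of the plinth, its length roughly across the robot's view. Either end may go either way.
- bar: Loose upper busbar: bare metal bar 90 x 36 x 10 mm (about 220 g, may vary by a third) with a grey grip block 26 x 26 mm on its middle, which reaches from 10 to 38 mm above the underside. Two hex bolts 5 mm high at the -x end, the ring mark at the +x end. Origin: centre of the underside; x along the length, z up. It starts flat on the desk on the other side of the plinth from the sheet. Either end may go either way.
- test_mark (a point): Centre of the ring mark (dark engraved ring, 20 mm inside diameter, with a centre dot) on the bar's top face, at x = +30, y = 0, z = 10 mm in the bar's frame.
- stand: Fixed grey probe stand: block 60 x 60 mm on a 76 mm square foot, 62 mm high, with an upright 17 mm bore in which the probe stands. Origin: centre of the underside; z up.
- probe: Loose test probe (80 g), standing in the stand tip down: black square handle 24 x 24 x 50 mm (faces along its x and y, which at the start are the stand's), below it a round 14 mm barrel 28 mm long, and a 6 mm brass spring tip that sticks out another 22 mm. Origin: centre of the handle's lower face (the shoulder, which rests on the stand's top, 62 mm up); z along the probe toward the handle's top at +50 mm. Must be lifted at least 50 mm to clear the stand.
- probe_tip (a point): End of the probe's spring tip, 50 mm below the probe's origin when not pressed.
- plunger (a joint): How far the spring tip is pushed into the barrel: 0 free, 0.014 m fully in. It takes 1 N to start and 0.25 N more per mm (about 2.7 N at half way).
- tape_measure: Bystander: black and orange tape measure lying on its side, 62 x 83 x 38 mm; origin at the centre of its underside.
- conduit_box: Bystander: round white conduit box with two spouts, 65 x 103 x 29 mm; origin at the centre of its underside.
Not all that is in view belongs to the job. Leave any green look-alike of the sheet alone.

How it is judged:
By the outcome, as a careful person would: the job done as asked, in the order asked, and still so for the second after the job is handed in, while the arm keeps its last pose, push and grip.
It also fails if it takes over 64 s, if anything falls off the work surface, if the arm or the gripper's body presses on something with over 40 N, if the wrist force passes 120 N, or if a joint passes its speed limit or range.

ROBOT

A 6-joint arm with a two-finger parallel gripper is mounted at the origin on a cart in front of the work surface, level with it; the furniture and walls round the work are solid. World frame = base frame: x ahead of the robot, y to its left, z up, the work surface at z = 0. Lengths are in m, angles in rad, forces in N, time in s.
With the tool pointing down it reaches from about 0.375 to 0.9 m from the base axis. Payload 3.1 kg.
Tool frame: the origin (TCP) lies at the very end of the fingers, on their centre line; the grasp point (between the pads) lies 19 mm behind it; z points along the fingers, y is the line along which they close (so a half turn about z gives the same grasp; the last joint's range is limited). The gripper opens to 87 mm and grips with 3 to 60 N. Pads are 19 mm wide; open, the fingers measure 117 mm over their backs; the gripper's body (75 mm by 190 mm) begins 51 mm behind the grasp point.
Start: joints at [1.036, 0.527, 1.433, -0, 1.181, -0.178], TCP at [0.218, 0.586, 0.223] pointing down, gripper open.
Joint ranges: [-3.08, 3.08], [-0.75, 2.2], [0.22, 2.44], [-1.43, 4.57], [0, 2.65], [-2.85, 2.85]. Speed limits (rad/s): [2.79, 2.79, 3.14, 3.14, 3.14, 3.14].

INTERFACE

Orientations are given as a unit quaternion [x, y, z, w].
In Python, from rig import status, viewer, robot gives the robot as it stands.
- The arm moves only by the tool arm_command, never from a script. Its arguments are lists of equal length, an entry for each row: "delta_rot": the turn, a rotation vector about the tool's x, y, z in degrees, a list of three; "delta_pos": the shift along the tool's x, y, z in m, a list of three; "gripper": the closure, from -1 (fully open) to 1 (shut). In form: {"delta_rot": [[rx, ry, rz], ...], "delta_pos": [[dx, dy, dz], ...], "gripper": [gripper, ...]}. A call has 1 to 12 rows; each row is the pose to reach, as a shift and turn from the pose commanded when the call began, along the tool's axes at that moment; what a row does not reach only later rows make up. A row lasts 1/12 s, in which the tool goes at most 41.7 mm and 7.16 degrees, less where a joint would pass 70% of its speed; a pose out of reach is approached as far as the arm can. A call with a gripper value outside its range is refused whole. The fingers move at their own pace and stop on an object; "grip_force" is the grip in N (left out, the last holds). Time passes only in rows, so rows that repeat a pose let the fingers close. It gives the time, the measured TCP pose, the force, the opening and the grip force at its end, in the units of the state.
- status.get_obs(): the state, without advancing time (a new reading comes with each control period).
- viewer.camera(name): name is "scene" or "top"; returns a dict with "pixels" (400x640x3 uint8, blue, green, red), "fx", "fy", "cx", "cy" (pixels), "pose" (4x4, takes a point from camera to world coordinates). Camera axes: x right, y down, z forward; pixel columns grow to the right and rows downward; lengths in m; the calibration is good to about 2 mm. A picture is of the moment at which its call begins. There is no depth.
- robot.hand_in(): hands the job in; it is judged then, once.
The state is a dict: "time": time; "q": joint angles; "joint_velocities": joint speeds; "joint_torque": joint torques, N m; "position": TCP position; "tool_rot": TCP orientation; "ft_force": force on the tool from outside, world axes, zero at the start; "moment": the same for the moment, N m; "grip_width": finger opening in m; "grip_force": force on a finger pad.
Only numpy, scipy, OpenCV 4.12 (cv2) and the standard library are available. Lean on these libraries where they do the work, as an engineer would, in place of code of your own. Each camera call takes 0.05 s, during which the arm holds its last target. There are 200 camera calls.

## Working session

There is one attempt and no reset: what is moved stays moved. The work goes in short steps, Python scripts to look and compute and a tool call to move; the robot and the scene stay as the last step left them, time stands still between calls to the robot, and variables do not carry over. Pictures are saved under pics/ and viewed, at most 10 in all, crops included, and the job is handed in when it is done.

Besides the shell and the picture viewer there is one more tool, called after "Request:" as a command line: name --argument value ..., lists and objects as JSON in quotes. arm_command: Moves the arm, as the interface text tells. Its arguments: {"type":"object","properties":{"delta_rot":{"type":"array","items":{"type":"array","items":{"type":"number"}}},"delta_pos":{"type":"array","items":{"type":"array","items":{"type":"number"}}},"gripper":{"type":"array","items":{"type":"number"}},"grip_force":{"type":"number"}},"required":["delta_rot","delta_pos","gripper"]}

```bash
ls; mkdir -p pics; python3 - <<'E'
from rig import status, viewer, robot
import cv2, numpy as np
o=status.get_obs(); print({k:np.round(v,3).tolist() for k,v in o.items()})
for n in ("scene","top"):
    c=viewer.camera(n); cv2.imwrite(f"pics/{n}0.png",c["pixels"]); np.save(f"pics/{n}.npy",np.array([c["fx"],c["fy"],c["cx"],c["cy"]])); print(n,c["fx"],c["fy"],c["cx"],c["cy"]); print(np.round(c["pose"],4).tolist())
E
```

```text
pics
{'time': 0.0, 'q': [1.036, 0.528, 1.434, 0.0, 1.181, -0.178], 'joint_velocities': [-0.001, -0.0, -0.002, 0.002, -0.001, -0.001], 'joint_torque': [0.0, -44.004, -17.66, 0.063, 0.058, -0.0], 'position': [0.217, 0.585, 0.222], 'tool_rot': [0.177, 0.984, -0.001, -0.0], 'ft_force': [-0.199, 1.991, 0.344], 'moment': [0.048, 0.006, 0.001], 'grip_force': 0.0, 'grip_width': 0.087}
scene 411.6664813595902 411.6664813595902 324.4212693684779 200.5339249669672
[[0.4381, -0.548, 0.7126, -0.2111], [-0.8987, -0.2831, 0.3349, -0.4292], [0.0182, -0.7871, -0.6165, 0.7267], [0.0, 0.0, 0.0, 1.0]]
top 486.44445147509873 486.44445147509873 313.24425460872317 196.76259476944375
[[0.0158, -0.9863, 0.1643, 0.2853], [-0.9998, -0.0139, 0.0122, -0.07], [-0.0098, -0.1645, -0.9863, 1.6681], [0.0, 0.0, 0.0, 1.0]]
```

View pics/scene0.png

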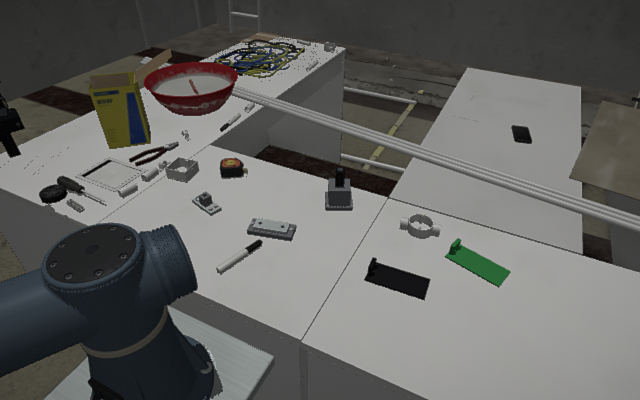

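View pics/top0.png

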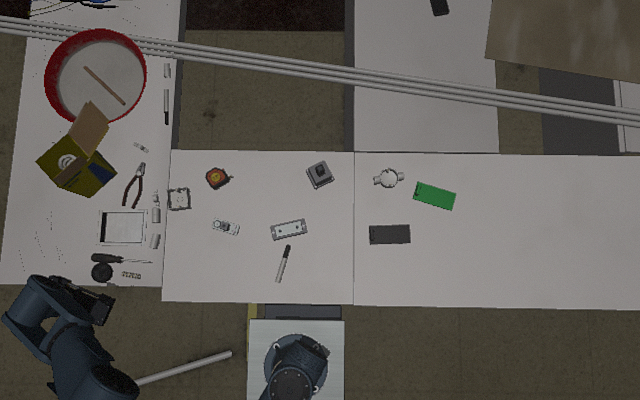

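The top view shows the sheet in black at (390,234), the plinth at (289,229), the loose bar at (226,227), and the stand with the probe at (319,174). The tape is at (218,178) and the box at (388,178).
There are two sheet candidates: black at (390,234) and green at (435,195). The black one fits the description, since green is the look-alike. I'll confirm that in an enlarged crop.

```bash
cat > h.py <<'E'
import cv2, numpy as np
from rig import status, viewer
def cam(n):
    c=viewer.camera(n); return c
def ray(c,uv):
    uv=np.atleast_2d(np.float64(uv)); P=np.array(c["pose"])
    d=np.c_[(uv[:,0]-c["cx"])/c["fx"],(uv[:,1]-c["cy"])/c["fy"],np.ones(len(uv))]@P[:3,:3].T
    return P[:3,3],d
def plane(c,uv,z):
    o,d=ray(c,uv); return o+d*((z-o[2])/d[:,2])[:,None]
def proj(c,X):
    P=np.array(c["pose"]); q=(np.atleast_2d(X)-P[:3,3])@P[:3,:3]
    return np.c_[q[:,0]/q[:,2]*c["fx"]+c["cx"],q[:,1]/q[:,2]*c["fy"]+c["cy"]]
def crop(c,x0,y0,x1,y1,k): return cv2.resize(c["pixels"][y0:y1,x0:x1],None,fx=k,fy=k,interpolation=cv2.INTER_CUBIC)
E
python3 - <<'E'
from h import *
t=cam("top"); s=cam("scene")
a=crop(t,200,150,420,260,3.6)[:, :792]; b=crop(s,190,170,440,305,3.168)[:204+200]
a=crop(t,205,155,415,250,3.7);b=crop(s,190,160,440,300,3.108)
W=777;im=np.vstack([cv2.resize(a,(W,int(a.shape[0]*W/a.shape[1]))),b[:, :W]])
im=cv2.resize(im,None,fx=min(1,600/im.shape[0]),fy=min(1,600/im.shape[0]));print(im.shape)
cv2.imwrite("pics/c1.png",im)
E
```

```text
(600, 592, 3)
```

View pics/c1.png

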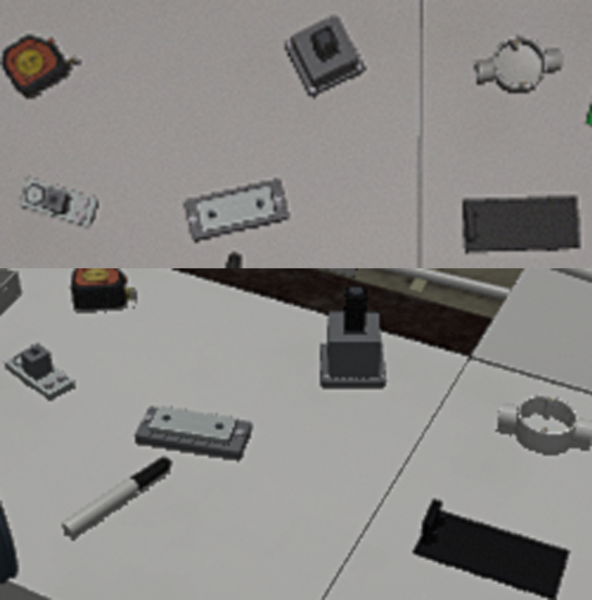

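The crop confirms that the black sheet at top (390,234) is the right one, with its rib at the left (+y) end. The bar's ring mark is at its left end and its bolts at the right. A marker pen lies in front of the plinth.

```bash
python3 - <<'E'
from h import *
t=cam("top"); s=cam("scene")
np.set_printoptions(linewidth=250)
g=cv2.cvtColor(t["pixels"],cv2.COLOR_BGR2GRAY)
print(g[215:240,208:244]); print(g[217:244,268:310])
print(g[158:192,304:336])
gs=cv2.cvtColor(s["pixels"],cv2.COLOR_BGR2GRAY)
print(gs[188:218,190:224])
# sheet
for c,r,th in((t,(365,220,416,250),105),(s,(362,255,434,302),60)):
    x0,y0,x1,y1=r; m=(cv2.cvtColor(c["pixels"],cv2.COLOR_BGR2GRAY)[y0:y1,x0:x1]<th).astype(np.uint8)
    cn=max(cv2.findContours(m,cv2.RETR_EXTERNAL,cv2.CHAIN_APPROX_NONE)[0],key=len)
    X=plane(c,cn[:,0,:]+[x0,y0],0.003)[:,:2]
    R=cv2.minAreaRect(np.float32(X*1000)); print("sheet",R, X.mean(0)); print(cv2.boxPoints(R))
E
```

```text
[[146 149 143 146 146 145 146 146 148 145 147 147 146 146 147 148 148 148 149 145 149 152 147 147 144 145 147 147 148 149 149 150 147 151 146 149]
 [145 145 144 144 148 147 148 145 146 147 146 147 147 149 144 148 147 149 146 151 149 150 145 148 147 147 149 150 148 147 148 150 148 149 149 147]
 [143 146 146 148 149 145 142 125 147 149 145 146 145 145 147 148 147 148 146 145 148 147 146 147 147 145 147 151 150 149 147 150 146 147 151 150]
 [145 144 144 146 148 142 124 142 144 128 130 149 145 148 143 150 147 150 147 149 148 147 149 148 149 148 150 149 148 149 147 149 151 148 149 150]
 [144 145 145 143 146 144 145 149 153 148 146 148 138 148 149 144 148 144 151 146 146 147 147 148 145 148 148 147 147 147 145 150 149 148 149 150]
 [145 146 146 147 146 147 152 138  76  80  95 140 152 156 146 137 144 124 153 152 150 149 149 151 145 146 146 146 146 148 149 149 146 148 149 150]
 [145 144 145 146 141 126 120 104 136 126  89  73 100 130 108 103 135 151 145 117 132 151 151 151 147 149 150 148 148 151 150 148 147 149 147 149]
 [145 147 145 148 141 102  98 140 154 155 147 126  60 100  87  86 107 1
[... 2920 characters left out ...]
46 147]
 [148 149 147 ... 149 148 150]]
[[164 165 164 ... 166 166 166]
 [164 165 164 ... 167 167 166]
 [163 164 164 ... 167 167 166]
 ...
 [163 162 162 ... 165 165 165]
 [163 162 162 ... 165 165 165]
 [162 163 162 ... 165 166 164]]
sheet ((437.5850524902344, -311.40472412109375), (65.68413543701172, 140.2020263671875), 2.836284875869751) [ 0.43696002 -0.3114087 ]
[[ 401.31445 -243.0147 ]
 [ 408.25195 -383.04495]
 [ 473.85565 -379.79474]
 [ 466.91815 -239.7645 ]]
sheet ((443.4033508300781, -310.8218078613281), (76.01558685302734, 141.52821350097656), 2.63069224357605) [ 0.43839857 -0.311224  ]
[[ 402.18768 -241.87677]
 [ 408.68353 -383.25583]
 [ 484.61902 -379.76685]
 [ 478.12317 -238.38779]]
```

```bash
cat >> h.py <<'E'
def hull(c,r,th=14,dark=None):
    x0,y0,x1,y1=r; g=cv2.cvtColor(c["pixels"],cv2.COLOR_BGR2GRAY)[y0:y1,x0:x1].astype(int)
    m=(g<dark if dark else abs(g-np.median(np.r_[g[0],g[-1],g[:,0],g[:,-1]]))>th).astype(np.uint8)
    n,l,st,_=cv2.connectedComponentsWithStats(m,connectivity=8)
    for i in range(1,n):
        if st[i,4]<6: m[l==i]=0
    h=cv2.convexHull(cv2.findNonZero(m))[:,0,:]+[x0,y0]
    M=cv2.moments(h.astype(np.float32)); return h,np.array([M["m10"],M["m01"]])/M["m00"]
def fit(c,r,z,**k):
    h,ctr=hull(c,r,**k); X=plane(c,h,z)[:,:2]
    R=cv2.minAreaRect(np.float32(X*1000)); return ctr.round(2),plane(c,[ctr],z)[0,:2].round(4),np.round(R[0],1),np.round(R[1],1),round(R[2],2)
E
python3 - <<'E'
from h import *
t=cam("top"); s=cam("scene")
print("sheet",fit(t,(365,220,416,250),.002,dark=105))
print("bar",fit(t,(206,213,245,240),.005))
print("plinth",fit(t,(264,214,313,245),.007))
print("stand",fit(t,(302,154,338,194),.003))
print("handle t",fit(t,(310,160,332,184),.087,dark=48)); print("handle s",fit(s,(330,164,350,194),.087,dark=28))
print("tape",fit(t,(200,160,236,194),.02),"box",fit(t,(368,160,408,192),.015)[1:])
# mark: dark pixel line of handle rows
g=cv2.cvtColor(t["pixels"],cv2.COLOR_BGR2GRAY)
for r in range(158,190): print(' '.join(f"{v:3d}" for v in g[r,304:335]))
gs=cv2.cvtColor(s["pixels"],cv2.COLOR_BGR2GRAY)
for r in range(164,190): print(' '.join(f"{v:3d}" for v in gs[r,328:354]))
E
```

```text
sheet (array([389.31, 233.95]), array([ 0.4375, -0.3117]), array([ 437.7, -311.6]), array([ 65.7, 140.3]), 2.77)
bar (array([225.9 , 226.82]), array([0.4534, 0.2492]), array([455.1, 250.7]), array([94.4, 39.9]), 75.72)
plinth (array([288.21, 229.11]), array([0.4485, 0.0346]), array([448.3,  33.6]), array([ 55.9, 123.2]), 14.2)
stand (array([319.49, 174.43]), array([ 0.6422, -0.0699]), array([642.8, -69.4]), array([82.8, 80.4]), 27.75)
handle t (array([321.52, 174.74]), array([ 0.6233, -0.0767]), array([625. , -73.2]), array([57.4, 47.6]), 27.77)
handle s (array([339.1 , 174.32]), array([ 0.6518, -0.0664]), array([651. , -68.7]), array([106.3,  53.4]), 25.38)
tape (array([217.61, 177.42]), array([0.6231, 0.2829]), array([627.9, 281.5]), array([74.3, 85.6]), 35.5) box (array([ 0.6316, -0.3074]), array([ 630.6, -307.6]), array([ 69.3, 105.6]), 34.73)
147 148 144 149 147 145 146 145 145 145 147 147 145 141 147 145 146 143 145 146 148 147 146 147 145 146 145 143 146 146 144
145 145 147 146 145 148 142 144 146 144 143 146 144 148 146 148 148 148 148 149 147 146 144 148 148 143 143 147 145 
[... 5731 characters left out ...]
  32   6   9   7   8   8   8   3  13  57  90  88  88  90  89  25  15  20  17
 87  84  87  88  87  89  89  31   3   5   8   6   9   5   5  25  74  89  89  89  90  86  25   9  14  15
 73  82  88  88  88  90  88  31   5   5   5  10   6   5   4  33  92  91  89  89  89  87  48  11   8  14
 74  83  87  88  88  90  86  39  25  20  20  21  22  21  19  38  88  91  88  86  88  91 101  56  48  33
 74  83  88  88  88  89  86  47  42  44  43  44  43  42  43  40  55  88  89  87  87  90 119 171 168 125
 74  84  88  88  87  89  89  88  88  91  90  90  90  90  89  88  86  89  88  88  87  83 104 172 174 169
 75  85  89  90  90  89  90  91  91  91  92  91  92  91  92  91  91  90  88  90  88  85 101 169 170 168
```

```bash
cat >> h.py <<'E'
def up(c,r,z,lo,hi=None,k=8,rect=True):
    "upsampled threshold mask, biggest blob -> hull centroid and minAreaRect on plane z (mm, deg)"
    x0,y0,x1,y1=r; g=cv2.resize(cv2.cvtColor(c["pixels"],cv2.COLOR_BGR2GRAY)[y0:y1,x0:x1],None,fx=k,fy=k,interpolation=cv2.INTER_CUBIC)
    m=(g<lo).astype(np.uint8)
    h=cv2.convexHull(max(cv2.findContours(m,cv2.RETR_EXTERNAL,cv2.CHAIN_APPROX_NONE)[0],key=cv2.contourArea))[:,0,:]
    h=((h+.5)/k-.5+[x0,y0]).astype(np.float32); M=cv2.moments(h); ctr=np.array([M["m10"],M["m01"]])/M["m00"]
    R=cv2.minAreaRect(np.float32(plane(c,h,z)[:,:2]*1000))
    return ctr.round(2),(1000*plane(c,[ctr],z)[0,:2]).round(1),np.round(R[0],1),np.round(R[1],1),round(R[2],2),h
E
python3 - <<'E'
from h import *
t=cam("top"); s=cam("scene")
print("sheet",up(t,(362,218,418,252),.002,105)[:5])
print("plinth",up(t,(264,214,313,243),.007,120)[:5])
print("handle",up(t,(313,162,327,177),.087,72)[:5])
print("block",up(t,(218,218,232,235),.024,112)[:5])
print("stand",up(t,(302,154,338,194),.007,120)[:5])
print("ring",plane(t,[(217,224)],.01))
from scipy.optimize import least_squares
ht=up(t,(313,162,327,177),.087,72)[0]
f=lambda p:np.r_[proj(t,[[*p,.087]])[0]-ht, proj(s,[[*p,.087]])[0,0]-339.9]
r=least_squares(f,[.63,-.07]); print("probe",r.x,r.fun, proj(s,[[*r.x,.112],[*r.x,.062]]))
# overlay check
def box(x,y,a,L,W,z):
    a=np.radians(a);R=np.array([[np.cos(a),-np.sin(a)],[np.sin(a),np.cos(a)]])
    return [[*(R@[i*L/2,j*W/2]+[x,y]),z] for i,j in((1,1),(1,-1),(-1,-1),(-1,1))]
B=[box(.4484,.0341,104.2,.09,.036,.022),box(.4484,.0341,104.2,.12,.05,0),box(.4551,.2507,75.7,.09,.036,.01),box(*r.x,27.5,.024,.024,.112),box(*r.x,27.5,.06,.06,.062),box(.4376,-.3116,92.8,.14,.064,.004)]
out=[]
for c,(x0,y0,x1,y1),k in((s,(190,165,360,250),4.6),(t,(205,155,345,245),5)):
    im=crop(c,x0,y0,x1,y1,k)
    for b in B:
        cv2.polylines(im,[np.int32((proj(c,b)+.5-[x0,y0])*k)],True,(0,0,255),1)
    out.append(im)
h=min(o.shape[1] for o in out); im=np.vstack([o[:, :h] for o in out]); im=im[:,:]; print(im.shape)
f=min(800/im.shape[1],600/im.shape[0]); cv2.imwrite("pics/c2.png",cv2.resize(im,None,fx=f,fy=f,interpolation=cv2.INTER_AREA))
E
```

```text
sheet (array([389.18, 234.17]), array([ 436.8, -311.3]), array([ 436.9, -311.4]), array([ 67.1, 142.5]), 2.68)
plinth (array([288.32, 229.16]), array([448.4,  34.2]), array([448.5,  34.2]), array([ 55.7, 123.8]), 14.27)
handle (array([319.77, 170.11]), array([638.9, -70.6]), array([638.6, -70.7]), array([39.2, 32.4]), 28.39)
block (array([223.43, 225.68]), array([455.3, 254.1]), array([453.7, 255.5]), array([46.5, 36. ]), 79.28)
stand (array([319.46, 174.73]), array([640.3, -69.8]), array([640.8, -69.5]), array([84.4, 81.2]), 27.94)
ring [[0.46219462 0.27924851 0.01      ]]
probe [ 0.63982882 -0.07261283] [ 0.59681329 -0.2666105  -0.53290841] [[339.74511488 169.46295201]
 [338.99933046 184.57443457]]
(841, 700, 3)
```

View pics/c2.png

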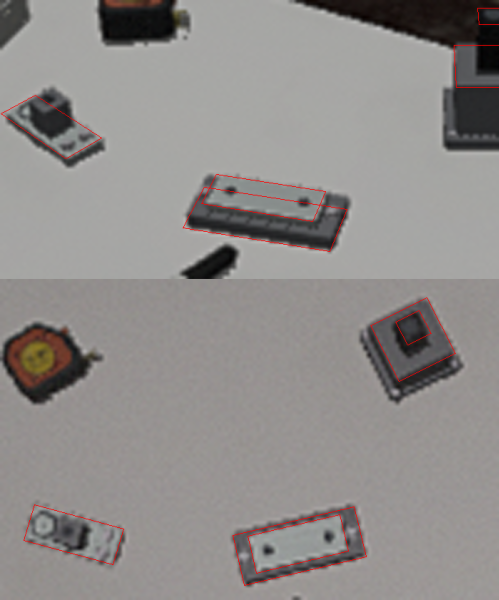

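The overlays fit the plinth, bar, stand and sheet well in both views (bar ring at top (217,224), handle at (320,170)). Time to move.

```bash
cat >> h.py <<'E'
from scipy.spatial.transform import Rotation as Ro
def go(x,y,z,yaw,o=None,pose=None):
    "shift/turn in tool axes from measured pose (or given pose) to TCP x,y,z pointing down with tool-y at yaw (deg)"
    if pose is None:
        o=o or status.get_obs(); p=np.array(o["position"]); R=Ro.from_quat(o["tool_rot"])
    else: p,R=pose
    a=np.radians(yaw); T=Ro.from_matrix(np.c_[[np.sin(a),-np.cos(a),0],[np.cos(a),np.sin(a),0],[0,0,-1]])
    print("rot",(R.inv()*T).as_rotvec(degrees=True).round(2).tolist(),"pos",R.inv().apply(np.array([x,y,z])-p).round(4).tolist())
    return np.array([x,y,z]),T
E
python3 -c "
from h import *
P=go(.44,.15,.16,92.8)
P2=go(.4342,-.2485,.12,92.8,pose=P)
P3=go(.4342,-.2485,.007,92.8,pose=P2)"
```

```text
Traceback (most recent call last):
  File "h.py", line 40, in go
    a=np.radians(yaw); T=Ro.from_matrix(np.c_[[np.sin(a),-np.cos(a),0],[np.cos(a),np.sin(a),0],[0,0,-1]])
                         ~~~~~~~~~~~~~~^^^^^^^^^^^^^^^^^^^^^^^^^^^^^^^^^^^^^^^^^^^^^^^^^^^^^^^^^^^^^^^^^^
  File "scipy/spatial/transform/_rotation.pyx", line 1143, in scipy.spatial.transform._rotation.Rotation.from_matrix
ValueError: Non-positive determinant (left-handed or null coordinate frame) in rotation matrix 0: [[ 0.99880614 -0.04884977  0.        ]
 [ 0.04884977  0.99880614  0.        ]
 [ 0.          0.         -1.        ]].
```

```bash
sed -i 's/\[np.sin(a),-np.cos(a),0\]/[-np.sin(a),np.cos(a),0]/' h.py; python3 -c "
from h import *
P=go(.44,.15,.16,92.8)
P2=go(.4342,-.2485,.12,92.8,pose=P)
P3=go(.4342,-.2485,.007,92.8,pose=P2)"
```

```text
rot [-0.0, -0.0, -23.19] pos [-0.3602, -0.3311, 0.0625]
rot [0.0, 0.0, 0.0] pos [0.0253, -0.3977, 0.04]
rot [0.0, 0.0, 0.0] pos [0.0, 0.0, 0.113]
```

Request:
arm_command --delta_rot '[[0,0,-23.2],[0,0,-23.2],[0,0,-23.2],[0,0,-23.2],[0,0,-23.2],[0,0,-23.2],[0,0,-23.2],[0,0,-23.2],[0,0,-23.2],[0,0,-23.2],[0,0,-23.2],[0,0,-23.2]]' --delta_pos '[[-0.36,-0.331,0.0625],[-0.36,-0.331,0.0625],[-0.36,-0.331,0.0625],[-0.36,-0.331,0.0625],[-0.36,-0.331,0.0625],[-0.36,-0.331,0.0625],[-0.36,-0.331,0.0625],[-0.36,-0.331,0.0625],[-0.36,-0.331,0.0625],[-0.36,-0.331,0.0625],[-0.36,-0.331,0.0625],[-0.36,-0.331,0.0625]]' --gripper '[-1,-1,-1,-1,-1,-1,-1,-1,-1,-1,-1,-1]'

```text
time: 1.5
position: [0.4409, 0.148, 0.1601]
tool_rot: [-0.024, 1.0, -0.0, 0.001]
ft_force: [0.4, 1.0, 0.5]
grip_width: 0.087
grip_force: 0.0
```

Request:
arm_command --delta_rot '[[0,0,0],[0,0,0],[0,0,0],[0,0,0],[0,0,0],[0,0,0],[0,0,0],[0,0,0],[0,0,0],[0,0,0],[0,0,0],[0,0,0]]' --delta_pos '[[0.025,-0.398,0.04],[0.025,-0.398,0.04],[0.025,-0.398,0.04],[0.025,-0.398,0.04],[0.025,-0.398,0.04],[0.025,-0.398,0.04],[0.025,-0.398,0.04],[0.025,-0.398,0.04],[0.025,-0.398,0.04],[0.025,-0.398,0.04],[0.025,-0.398,0.04],[0.025,-0.398,0.04]]' --gripper '[-1,-1,-1,-1,-1,-1,-1,-1,-1,-1,-1,-1]'

```text
time: 2.5
position: [0.4344, -0.2503, 0.12]
tool_rot: [-0.023, 1.0, -0.0, 0.0]
ft_force: [0.5, 0.7, 1.0]
grip_width: 0.0872
grip_force: 0.0
```

```bash
python3 -c "
from h import *
o=status.get_obs(); print(o['time'],np.round(o['position'],4),np.round(o['tool_rot'],4),o['ft_force'])
go(.4342,-.2485,.007,92.8)"
```

```text
2.5 [ 0.4344 -0.2503  0.12  ] [-2.290e-02  9.997e-01 -1.000e-04  2.000e-04] [0.45768422 0.69817411 0.99723439]
rot [-0.01, 0.03, -0.18] pos [0.0001, 0.0019, 0.113]
```

Request:
arm_command --delta_rot '[[0,0,-0.2],[0,0,-0.2],[0,0,-0.2],[0,0,-0.2],[0,0,-0.2],[0,0,-0.2],[0,0,-0.2],[0,0,-0.2],[0,0,-0.2],[0,0,-0.2],[0,0,-0.2],[0,0,-0.2]]' --delta_pos '[[0,0.002,0.03],[0,0.002,0.06],[0,0.002,0.085],[0,0.002,0.1],[0,0.002,0.108],[0,0.002,0.112],[0,0.002,0.112],[0,0.002,0.112],[0,0.002,0.112],[0,0.002,0.112],[0,0.002,0.112],[0,0.002,0.112]]' --gripper '[-1,-1,-1,-1,-1,-1,1,1,1,1,1,1]' --grip_force 25

```text
time: 3.5
position: [0.4346, -0.2469, 0.0086]
tool_rot: [-0.026, 1.0, -0.0, 0.0]
ft_force: [0.2, 0.3, -0.1]
grip_width: 0.0548
grip_force: 0.0
```

Request:
arm_command --delta_rot '[[0,0,0],[0,0,0],[0,0,0],[0,0,0]]' --delta_pos '[[0,0,0],[0,0,0],[0,0,0],[0,0,0]]' --gripper '[1,1,1,1]'

```text
time: 3.83
position: [0.4343, -0.2466, 0.0081]
tool_rot: [-0.026, 1.0, 0.0, -0.0]
ft_force: [0.1, -0.1, -0.0]
grip_width: 0.0282
grip_force: 0.0
```

Request:
arm_command --delta_rot '[[0,0,0],[0,0,0],[0,0,0],[0,0,0],[0,0,0]]' --delta_pos '[[0,0,0],[0,0,0],[0,0,0],[0,0,0],[0,0,0]]' --gripper '[1,1,1,1,1]'

```text
time: 4.25
position: [0.4343, -0.2466, 0.008]
tool_rot: [-0.026, 1.0, -0.0, -0.0]
ft_force: [0.5, -0.6, -0.5]
grip_width: 0.01
grip_force: 25.0
```

```bash
python3 - <<'E'
from h import *
t=cam("top"); o=status.get_obs(); print(o["time"],np.round(o["position"],4),np.round(o["tool_rot"],4),o["grip_width"],o["grip_force"],o["ft_force"])
r=up(t,(362,218,418,252),.002,105); print(r[:5])
x0,y0,x1,y1=340,200,430,260; cv2.imwrite("pics/g1.png",crop(t,x0,y0,x1,y1,6))
E
```

```text
4.3 [ 0.4343 -0.2466  0.008 ] [-0.0263  0.9997  0.     -0.    ] 0.009605695468283326 24.999939207918942 [ 0.29244537  0.14820136 -1.02352497]
(array([386.41, 235.27]), array([ 432.9, -301.8]), array([ 435.9, -309.1]), array([116.1, 186.4]), 0.83)
```

View pics/g1.png

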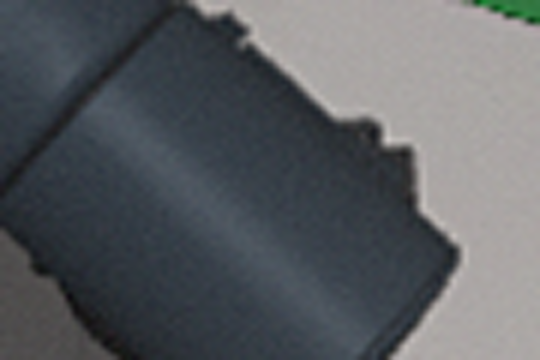

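Rib gripped: the opening is 10 mm at 25 N, although the arm hides the sheet in the crop. Next I lift and carry it.

```bash
python3 -c "
from h import *
P=go(.4343,-.2466,.11,93.0)
P2=go(.4334,.0954,.11,104.2,pose=P)
P3=go(.4334,.0954,.045,104.2,pose=P2)"
```

```text
rot [0.0, -0.0, 0.02] pos [-0.0, -0.0, -0.102]
rot [0.0, 0.0, -11.2] pos [-0.017, 0.3416, 0.0]
rot [0.0, 0.0, 0.0] pos [0.0, 0.0, 0.065]
```

Request:
arm_command --delta_rot '[[0,0,0],[0,0,0],[0,0,0],[0,0,0],[0,0,0],[0,0,0],[0,0,0],[0,0,0]]' --delta_pos '[[0,0,-0.005],[0,0,-0.015],[0,0,-0.03],[0,0,-0.05],[0,0,-0.07],[0,0,-0.09],[0,0,-0.1],[0,0,-0.102]]' --gripper '[1,1,1,1,1,1,1,1]'

```text
time: 4.97
position: [0.4353, -0.2474, 0.1125]
tool_rot: [-0.026, 1.0, -0.002, 0.002]
ft_force: [0.4, -0.4, -0.6]
grip_width: 0.0098
grip_force: 25.0
```

Request:
arm_command --delta_rot '[[0,0,-0.3],[0,0,-1],[0,0,-2],[0,0,-3],[0,0,-4],[0,0,-5.2],[0,0,-6.4],[0,0,-7.6],[0,0,-8.8],[0,0,-10],[0,0,-10.8],[0,0,-11.2]]' --delta_pos '[[-0.0005,0.01,0],[-0.0015,0.03,0],[-0.003,0.06,0],[-0.0045,0.09,0],[-0.006,0.125,0],[-0.008,0.16,0],[-0.01,0.2,0],[-0.012,0.24,0],[-0.0135,0.275,0],[-0.015,0.305,0],[-0.016,0.33,0],[-0.017,0.342,0]]' --gripper '[1,1,1,1,1,1,1,1,1,1,1,1]'

```text
time: 5.97
position: [0.4307, 0.0991, 0.1089]
tool_rot: [-0.126, 0.992, 0.001, -0.002]
ft_force: [0.4, -0.9, -0.4]
grip_width: 0.0093
grip_force: 25.0
```

Request:
arm_command --delta_rot '[[0,0,0],[0,0,0],[0,0,0]]' --delta_pos '[[0,0,0],[0,0,0],[0,0,0]]' --gripper '[1,1,1]'

```text
time: 6.22
position: [0.4326, 0.0956, 0.1094]
tool_rot: [-0.124, 0.992, 0.0, -0.001]
ft_force: [-0.5, -0.8, -0.6]
grip_width: 0.01
grip_force: 25.0
```

```bash
python3 - <<'E'
from h import *
s=cam("scene"); t=cam("top"); o=status.get_obs(); print(o["time"],np.round(o["position"],4),np.round(o["tool_rot"],4),o["grip_width"],o["grip_force"],o["ft_force"])
go(.4334,.0954,.045,104.2)
a=crop(s,200,130,360,250,4);b=crop(t,240,170,340,270,4)
im=np.zeros((480,1040,3),np.uint8); im[:,:640]=a; im[:400,640:]=b; im=cv2.resize(im,(800,369)); cv2.imwrite("pics/g2.png",im)
E
```

```text
6.3167 [0.4331 0.095  0.1097] [-1.230e-01  9.924e-01  0.000e+00 -4.000e-04] 0.009639483067472383 24.999734067823738 [-0.22992741  0.50754422 -0.7068501 ]
rot [0.01, -0.05, -0.07] pos [-0.0005, 0.0003, 0.0647]
```

View pics/g2.png

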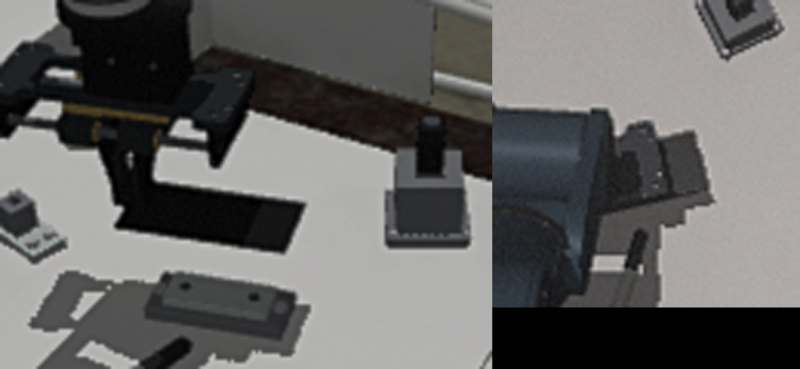

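The scene view shows the sheet held level above the plinth and parallel to it. I'll lower it.

Request:
arm_command --delta_rot '[[0,0,0],[0,0,0],[0,0,0],[0,0,0],[0,0,0],[0,0,0],[0,0,0],[0,0,0]]' --delta_pos '[[0,0,0.01],[0,0,0.03],[0,0,0.05],[0,0,0.065],[0,0,0.072],[0,0,0.077],[0,0,0.078],[0,0,0.078]]' --gripper '[1,1,1,1,1,1,1,1]'

```text
time: 6.98
position: [0.4335, 0.0955, 0.0322]
tool_rot: [-0.123, 0.992, -0.0, 0.0]
ft_force: [-0.0, 1.0, -1.2]
grip_width: 0.0095
grip_force: 25.0
```

Request:
arm_command --delta_rot '[[0,0,0],[0,0,0],[0,0,0]]' --delta_pos '[[0,0,0.001],[0,0,0.001],[0,0,0.001]]' --gripper '[1,1,1]'

```text
time: 7.23
position: [0.4337, 0.0959, 0.0316]
tool_rot: [-0.124, 0.992, -0.0, 0.001]
ft_force: [0.7, -0.1, -0.6]
grip_width: 0.0101
grip_force: 25.0
```

```bash
python3 - <<'E'
from h import *
s=cam("scene"); t=cam("top"); o=status.get_obs(); print(o["time"],np.round(o["position"],4),np.round(o["tool_rot"],4),o["grip_width"],o["grip_force"],o["ft_force"])
a=crop(s,220,180,320,260,6.5);cv2.imwrite("pics/g3.png",a); cv2.imwrite("pics/s3.png",s["pixels"])
E
```

```text
7.3333 [0.4336 0.0959 0.0315] [-1.238e-01  9.923e-01 -1.000e-04  5.000e-04] 0.009360563915103027 24.99989623669535 [ 0.01183222 -0.12301264 -1.10660981]
```

View pics/g3.png

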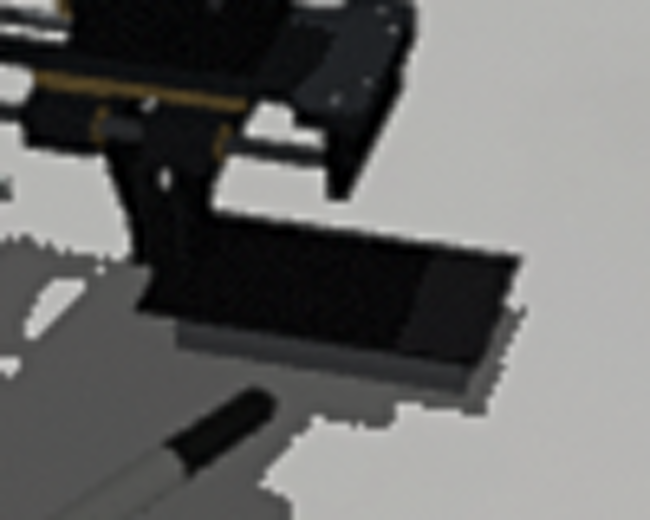

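```bash
python3 - <<'E'
from h import *
s=cam("scene")
def box(x,y,a,L,W,z):
    a=np.radians(a);R=np.array([[np.cos(a),-np.sin(a)],[np.sin(a),np.cos(a)]])
    return [[*(R@[i*L/2,j*W/2]+[x,y]),z] for i,j in((1,1),(1,-1),(-1,-1),(-1,1))]
print("plinth bottom",proj(s,box(.4484,.0342,104.2,.12,.05,0)).round(1).tolist())
print("sheet top",proj(s,box(.4484,.0342,104.2,.14,.064,.0275)).round(1).tolist())
print("sheet bot",proj(s,box(.4484,.0342,104.2,.14,.064,.0235)).round(1).tolist())
g=cv2.cvtColor(s["pixels"],cv2.COLOR_BGR2GRAY)
for r in range(211,244): print(r,' '.join(f"{v:3d}" for v in g[r,284:304]),'|',' '.join(f"{v:3d}" for v in g[r,237:254]))
E
```

```text
plinth bottom [[245.2, 233.9], [251.8, 221.5], [295.2, 228.2], [290.1, 241.1]]
sheet top [[239.3, 227.1], [248.1, 211.4], [299.3, 219.1], [292.8, 235.5]]
sheet bot [[239.5, 228.3], [248.3, 212.5], [299.4, 220.3], [292.9, 236.7]]
211 182 182 181 182 182 181 182 182 181 182 182 181 182 182 182 180 180 179 179 180 | 184 107  21   1  12  12  11   9  10  12  12   9   3   0  10  80 195
212 181 181 181 181 181 182 182 181 182 182 181 182 182 182 182 181 181 179 180 179 | 188 181  57   0  12  12   8  12  10  10  12   8   6   3   0  29  92
213 181 182 182 181 182 182 182 182 182 182 181 182 181 181 180 181 181 181 181 180 | 187 186  98  20   8  13  11   7   8   7  15  11   7   4   3   4  23
214 182 183 183 182 182 182 182 181 183 182 182 181 182 182 181 180 180 181 180 180 | 185 182 104  18   4   8  12  10  10  10  12  10   9   6   4   6   3
215 188 186 186 185 185 183 182 182 182 182 182 182 181 182 180 180 180 180 180 180 | 185 184 142  36   1  10  12   9   9   7  14   9   7   7   3   8   7
216 189 191 188 188 188 186 188 187 186 186 185 184 183 182 181 181 180 180 180 180 | 183 188 182  52
[... 3510 characters left out ...]
81 181 182 182 |  83  83  85  83  83  83  82  83  84  84  83  83  85  83  83  84  83
240  81  83  83  71  70  62  54  63  85  83  79 109 185 184 182 181 181 181 181 181 |  84  83  83  84  83  83  84  83  84  83  84  83  83  83  83  84  85
241  92  78  79  79  80  80  80  82  83  81 101 181 187 182 181 181 181 181 181 181 |  83  83  83  82  83  84  83  83  84  84  83  83  84  84  84  86  86
242 177  99  89  90  90  92  92  77  77  75  98 186 185 182 182 181 181 181 181 181 |  83  83  83  84  83  84  83  84  84  83  84  84  84  86  87  84  63
243 187 182 183 183 184 186 177  99  88  87 106 183 185 181 181 182 181 181 182 181 |  83  84  83  83  83  83  85  83  83  84  84  84  86  87  84  53  24
```

The scene measurement puts the sheet about 1 mm toward +y of centre. I'll trim that, seat it and release.

Request:
arm_command --delta_rot '[[0,0,0],[0,0,0],[0,0,0],[0,0,0],[0,0,0],[0,0,0],[0,0,0]]' --delta_pos '[[0,-0.001,0],[0,-0.001,0.0005],[0,-0.001,0.001],[0,-0.001,0.0015],[0,-0.001,0.0015],[0,-0.001,0.0015],[0,-0.001,0.0015]]' --gripper '[1,1,1,1,1,1,1]'

```text
time: 7.97
position: [0.4336, 0.0949, 0.0299]
tool_rot: [-0.124, 0.992, -0.0, 0.0]
ft_force: [-0.1, -0.6, 5.3]
grip_width: 0.0097
grip_force: 25.0
```

Request:
arm_command --delta_rot '[[0,0,0],[0,0,0],[0,0,0],[0,0,0],[0,0,0],[0,0,0],[0,0,0],[0,0,0],[0,0,0],[0,0,0],[0,0,0],[0,0,0]]' --delta_pos '[[0,0,-0.0005],[0,0,-0.0005],[0,0,-0.0005],[0,0,-0.0005],[0,0,-0.01],[0,0,-0.03],[0,0,-0.06],[0,0,-0.1],[0,0.04,-0.12],[0,0.08,-0.12],[0,0.12,-0.12],[0,0.16,-0.12]]' --gripper '[-0.2,-0.2,-0.2,-0.2,-0.2,-0.2,-0.2,-0.2,-0.2,-0.2,-0.2,-0.2]'

```text
time: 8.97
position: [0.3939, 0.2514, 0.1503]
tool_rot: [-0.123, 0.992, 0.0, 0.001]
ft_force: [0.1, -0.3, -0.1]
grip_width: 0.0523
grip_force: 0.0
```

```bash
python3 - <<'E'
from h import *
o=status.get_obs(); print(o["time"],np.round(o["position"],4),np.round(o["tool_rot"],4),o["grip_width"])
# bar approach: above
P=go(.4551,.2507,.12,-14.3)
t=cam("top"); r=up(t,(256,208,322,248),.024,105); print(r[:5]); cv2.imwrite("pics/t4.png",t["pixels"])
cv2.imwrite("pics/g4.png",crop(t,180,170,340,270,5))
E
```

```text
8.9667 [0.3939 0.2514 0.1503] [-1.230e-01  9.924e-01  2.000e-04  7.000e-04] 0.052308338702122155
rot [0.1, 0.04, 118.43] pos [-0.0591, -0.0156, 0.0304]
(array([288.04, 229.  ]), array([447.2,  34.1]), array([447.1,  34.2]), array([ 69.9, 142.8]), 14.27)
```

View pics/g4.png

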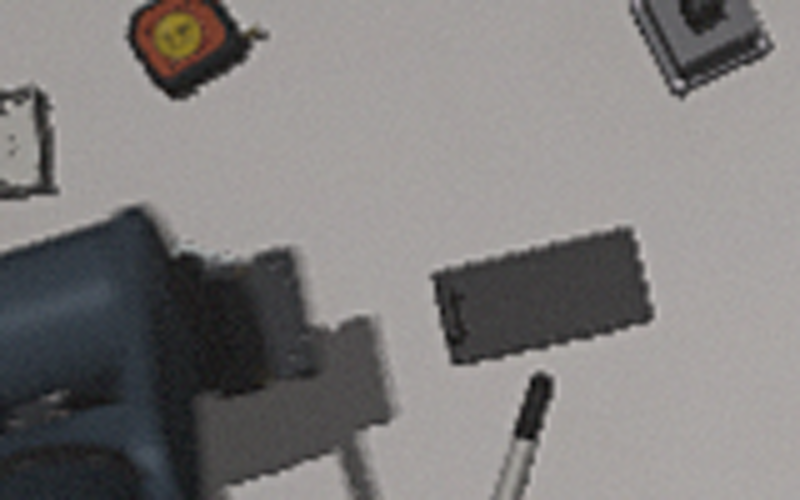

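The top view shows the sheet square on the plinth, centred at px (288,229), within about 1 mm and 0.1°. Next is the bar.

Request:
arm_command --delta_rot '[[0,0,118.4],[0,0,118.4],[0,0,118.4],[0,0,118.4],[0,0,118.4],[0,0,118.4],[0,0,118.4],[0,0,118.4],[0,0,118.4],[0,0,118.4],[0,0,118.4],[0,0,118.4]]' --delta_pos '[[-0.02,-0.005,0],[-0.04,-0.01,0],[-0.059,-0.0155,0],[-0.059,-0.0155,0],[-0.059,-0.0155,0],[-0.059,-0.0155,0],[-0.059,-0.0155,0],[-0.059,-0.0155,0],[-0.059,-0.0155,0],[-0.059,-0.0155,0],[-0.059,-0.0155,0],[-0.059,-0.0155,0]]' --gripper '[-0.2,-0.2,-0.2,-0.2,-0.2,-0.2,-0.2,-0.2,-0.2,-0.2,-0.2,-0.2]'

```text
time: 10.02
position: [0.4549, 0.2491, 0.1491]
tool_rot: [0.588, 0.809, -0.0, -0.0]
ft_force: [-0.1, -0.6, 0.7]
grip_width: 0.0524
grip_force: 0.0
```

```bash
python3 -c "
from h import *
go(.4551,.2507,.06,-14.3)"
```

```text
rot [-0.06, 0.02, 32.22] pos [0.0015, 0.0008, 0.0891]
```

Request:
arm_command --delta_rot '[[0,0,32.2],[0,0,32.2],[0,0,32.2],[0,0,32.2],[0,0,32.2],[0,0,32.2],[0,0,32.2],[0,0,32.2]]' --delta_pos '[[0.001,0.001,0.02],[0.0015,0.001,0.05],[0.0015,0.001,0.075],[0.0015,0.001,0.089],[0.0015,0.001,0.089],[0.0015,0.001,0.089],[0.0015,0.001,0.089],[0.0015,0.001,0.089]]' --gripper '[-0.2,-0.2,-0.2,-0.2,-0.2,-0.2,-0.2,-0.2]'

```text
time: 10.68
position: [0.4561, 0.2511, 0.0609]
tool_rot: [0.787, 0.617, 0.0, 0.0]
ft_force: [1.7, 0.4, -0.3]
grip_width: 0.052
grip_force: 0.0
```

```bash
python3 -c "
from h import *
o=status.get_obs(); print(np.round(o['position'],4),np.round(o['tool_rot'],4))
go(.4551,.2507,.014,-14.3)"
```

```text
[0.4561 0.2511 0.0609] [7.872e-01 6.167e-01 4.000e-04 2.000e-04]
rot [0.04, -0.02, 0.45] pos [-0.0007, -0.0009, 0.0469]
```

Request:
arm_command --delta_rot '[[0,0,0.5],[0,0,0.5],[0,0,0.5],[0,0,0.5],[0,0,0.5],[0,0,0.5],[0,0,0.5],[0,0,0.5],[0,0,0.5],[0,0,0.5],[0,0,0.5],[0,0,0.5]]' --delta_pos '[[-0.0007,-0.0009,0.015],[-0.0007,-0.0009,0.03],[-0.0007,-0.0009,0.04],[-0.0007,-0.0009,0.045],[-0.0007,-0.0009,0.0465],[-0.0007,-0.0009,0.0465],[-0.0007,-0.0009,0.0465],[-0.0007,-0.0009,0.0465],[-0.0007,-0.0009,0.0465],[-0.0007,-0.0009,0.0465],[-0.0007,-0.0009,0.0465],[-0.0007,-0.0009,0.0465]]' --gripper '[-0.2,-0.2,-0.2,-0.2,-0.2,1,1,1,1,1,1,1]' --grip_force 30

```text
time: 11.68
position: [0.4556, 0.2509, 0.0146]
tool_rot: [0.79, 0.613, 0.001, 0.0]
ft_force: [2.1, -0.1, 3.0]
grip_width: 0.0255
grip_force: 29.9
```

```bash
python3 -c "
from h import *
o=status.get_obs(); print(o['time'],np.round(o['position'],4),np.round(o['tool_rot'],4),o['ft_force'],o['grip_width'],o['grip_force'])
t=cam('top');cv2.imwrite('pics/t5.png',t['pixels'])
P=go(.4551,.2507,.11,-14.3)
P=go(.4484,.0342,.11,14.2,pose=P)
"
```

```text
11.6833 [0.4556 0.2509 0.0146] [7.903e-01 6.128e-01 9.000e-04 4.000e-04] [ 2.10911397 -0.09965057  3.00298921] 0.02553448726213704 29.88873079419136
rot [0.1, -0.05, -0.12] pos [-0.0002, -0.0002, -0.0954]
rot [0.0, 0.0, -28.5] pos [-0.2114, 0.047, 0.0]
```

Request:
arm_command --delta_rot '[[0,0,0],[0,0,0],[0,0,0],[0,0,0],[0,0,0],[0,0,0],[0,0,0]]' --delta_pos '[[0,0,-0.005],[0,0,-0.015],[0,0,-0.035],[0,0,-0.06],[0,0,-0.08],[0,0,-0.092],[0,0,-0.095]]' --gripper '[1,1,1,1,1,1,1]'

```text
time: 12.32
position: [0.4553, 0.2511, 0.1115]
tool_rot: [0.79, 0.613, 0.002, 0.001]
ft_force: [-0.2, -1.0, -2.9]
grip_width: 0.0255
grip_force: 29.9
```

Request:
arm_command --delta_rot '[[0,0,-1],[0,0,-3],[0,0,-6],[0,0,-9.5],[0,0,-13],[0,0,-16.5],[0,0,-20],[0,0,-23],[0,0,-26],[0,0,-28],[0,0,-28.5],[0,0,-28.5]]' --delta_pos '[[-0.007,0.0015,0],[-0.022,0.005,0],[-0.045,0.01,0],[-0.07,0.0155,0],[-0.096,0.0215,0],[-0.122,0.027,0],[-0.148,0.033,0],[-0.172,0.038,0],[-0.192,0.0425,0],[-0.206,0.0455,0],[-0.2115,0.047,0],[-0.2115,0.047,0]]' --gripper '[1,1,1,1,1,1,1,1,1,1,1,1]'

```text
time: 13.32
position: [0.4471, 0.0333, 0.1088]
tool_rot: [0.616, 0.788, -0.0, -0.001]
ft_force: [-0.6, 0.7, -2.7]
grip_width: 0.0258
grip_force: 29.9
```

Request:
arm_command --delta_rot '[[0,0,0],[0,0,0],[0,0,0]]' --delta_pos '[[0,0,0],[0,0,0],[0,0,0]]' --gripper '[1,1,1]'

```text
time: 13.57
position: [0.4472, 0.0351, 0.109]
tool_rot: [0.615, 0.789, -0.0, -0.0]
ft_force: [0.4, -0.1, -2.6]
grip_width: 0.0259
grip_force: 29.9
```

```bash
python3 -c "
from h import *
o=status.get_obs(); print(o['time'],np.round(o['position'],4),np.round(o['tool_rot'],4),o['ft_force'],o['grip_width'],o['grip_force'])
P=go(.4484,.0342,.05,14.2)
s=cam('scene');cv2.imwrite('pics/s6.png',s['pixels']); cv2.imwrite('pics/g6.png',crop(s,220,150,320,250,6))
"
```

```text
13.5667 [0.4472 0.0351 0.109 ] [ 6.148e-01  7.887e-01 -0.000e+00 -2.000e-04] [ 0.37641037 -0.06511688 -2.6469196 ] 0.025942841446804185 29.891656693071127
rot [-0.02, -0.02, -0.07] pos [-0.0012, 0.0009, 0.059]
```

View pics/g6.png

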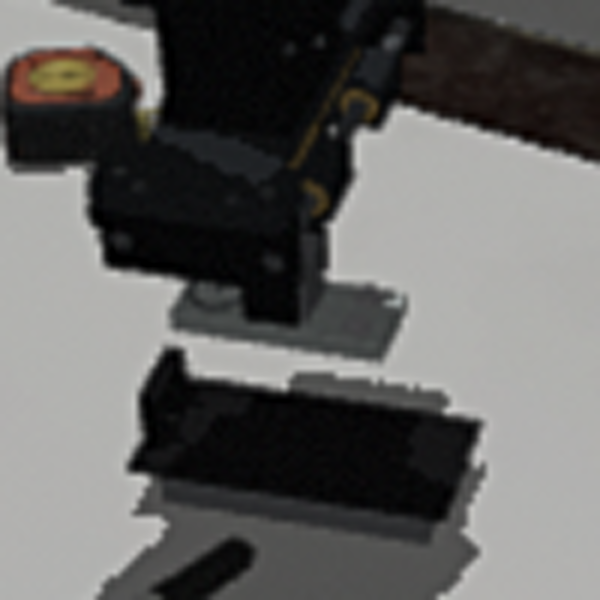

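The scene crop shows the bar held level over the sheet, with the rib at left and the ring end next to it. I'll lower it gently.

Request:
arm_command --delta_rot '[[0,0,0],[0,0,0],[0,0,0],[0,0,0],[0,0,0],[0,0,0],[0,0,0],[0,0,0],[0,0,0]]' --delta_pos '[[-0.0005,0.0005,0.01],[-0.001,0.001,0.025],[-0.001,0.001,0.04],[-0.001,0.001,0.052],[-0.001,0.001,0.059],[-0.001,0.001,0.063],[-0.001,0.001,0.065],[-0.001,0.001,0.0655],[-0.001,0.001,0.0655]]' --gripper '[1,1,1,1,1,1,1,1,1]'

```text
time: 14.37
position: [0.4491, 0.0335, 0.0439]
tool_rot: [0.615, 0.788, 0.0, 0.0]
ft_force: [-0.6, -0.5, -2.5]
grip_width: 0.0258
grip_force: 29.9
```

```bash
python3 - <<'E'
from h import *
o=status.get_obs(); print(o['time'],np.round(o['position'],4),np.round(o['tool_rot'],4),o['ft_force'])
P=go(.4484,.0342,.0406,14.2)
s=cam('scene')
def box(x,y,a,L,W,z):
    a=np.radians(a);R=np.array([[np.cos(a),-np.sin(a)],[np.sin(a),np.cos(a)]])
    return [[*(R@[i*L/2,j*W/2]+[x,y]),z] for i,j in((1,1),(1,-1),(-1,-1),(-1,1))]
im=crop(s,225,190,310,245,9)
for b in(box(.4484,.0342,104.2,.09,.036,.0385),box(.4484,.0342,104.2,.09,.036,.0285),box(.4484,.0342,104.2,.14,.064,.026)):
    cv2.polylines(im,[np.int32((proj(s,b)+.5+[1.4,-.6]-[225,190])*9)],True,(0,0,255),1)
cv2.imwrite('pics/g7.png',im)
E
```

```text
14.3667 [0.4491 0.0335 0.0439] [6.151e-01 7.885e-01 2.000e-04 4.000e-04] [-0.63137503 -0.488606   -2.50120024]
rot [0.04, 0.02, -0.12] pos [0.0008, -0.0005, 0.0033]
```

View pics/g7.png

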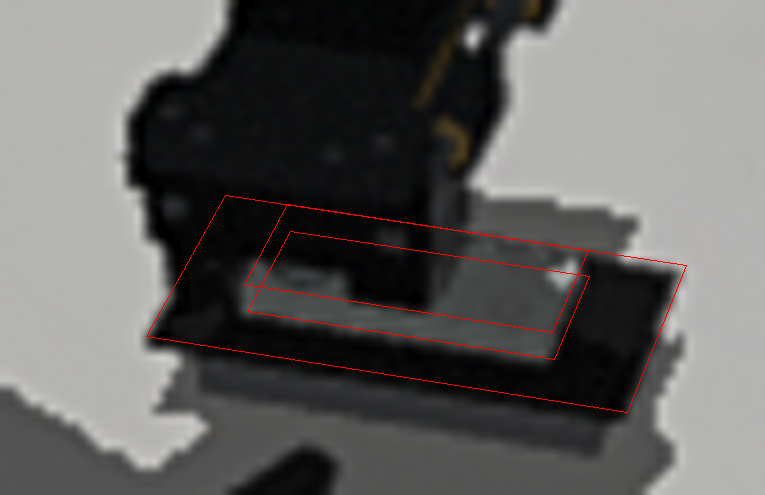

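The scene overlay agrees with the bar to about half a pixel. I'll set it down.

Request:
arm_command --delta_rot '[[0,0,0],[0,0,0],[0,0,0],[0,0,0],[0,0,0],[0,0,0]]' --delta_pos '[[0,0,0.001],[0,0,0.0017],[0,0,0.0022],[0,0,0.0027],[0,0,0.0027],[0,0,0.0027]]' --gripper '[1,1,1,1,1,1]'

```text
time: 14.92
position: [0.4487, 0.0334, 0.0409]
tool_rot: [0.615, 0.788, 0.0, 0.0]
ft_force: [-0.8, 0.1, -2.5]
grip_width: 0.0258
grip_force: 29.9
```

Request:
arm_command --delta_rot '[[0,0,0],[0,0,0],[0,0,0],[0,0,0]]' --delta_pos '[[0,0,0.0005],[0,0,0.0008],[0,0,0.0008],[0,0,0.0008]]' --gripper '[1,1,1,1]'

```text
time: 15.25
position: [0.4487, 0.0334, 0.0405]
tool_rot: [0.615, 0.788, 0.0, 0.0]
ft_force: [-1.0, 0.3, 5.9]
grip_width: 0.0259
grip_force: 29.9
```

Request:
arm_command --delta_rot '[[0,0,0],[0,0,0],[0,0,0],[0,0,0],[0,0,0],[0,0,0],[0,0,0],[0,0,0],[0,0,0],[0,0,0]]' --delta_pos '[[0,0,-0.0005],[0,0,-0.0005],[0,0,-0.0005],[0,0,-0.0005],[0,0,-0.01],[0,0,-0.03],[0,0,-0.06],[0,0,-0.1],[0,0,-0.13],[0,0,-0.15]]' --gripper '[-0.2,-0.2,-0.2,-0.2,-0.2,-0.2,-0.2,-0.2,-0.2,-0.2]'

```text
time: 16.08
position: [0.4496, 0.0334, 0.1936]
tool_rot: [0.615, 0.788, 0.001, 0.002]
ft_force: [-0.3, -0.6, -0.2]
grip_width: 0.0526
grip_force: 0.0
```

```bash
python3 -c "
from h import *
o=status.get_obs(); print(o['time'],np.round(o['position'],4),o['grip_width'])
P=go(.6393,-.0715,.19,27.9)
"
```

```text
16.0833 [0.4496 0.0334 0.1936] 0.052595277648175016
rot [0.23, 0.13, -13.82] pos [-0.1479, 0.1584, 0.0045]
```

Request:
arm_command --delta_rot '[[0,0,-13.8],[0,0,-13.8],[0,0,-13.8],[0,0,-13.8],[0,0,-13.8],[0,0,-13.8],[0,0,-13.8],[0,0,-13.8],[0,0,-13.8]]' --delta_pos '[[-0.02,0.021,0],[-0.045,0.048,0],[-0.07,0.075,0],[-0.1,0.107,0],[-0.125,0.134,0],[-0.14,0.15,0],[-0.148,0.158,0],[-0.148,0.158,0],[-0.148,0.158,0]]' --gripper '[-0.2,-0.2,-0.2,-0.2,-0.2,-0.2,-0.2,-0.2,-0.2]'

```text
time: 16.83
position: [0.6373, -0.0716, 0.1899]
tool_rot: [0.516, 0.856, -0.0, -0.001]
ft_force: [-0.3, 0.2, -0.7]
grip_width: 0.0525
grip_force: 0.0
```

```bash
python3 - <<'E'
from h import *
o=status.get_obs(); print(o['time'],np.round(o['position'],4),np.round(o['tool_rot'],4),o['grip_width'])
P=go(.6393,-.0715,.072,27.9)
t=cam("top"); cv2.imwrite("pics/t8.png",t["pixels"]); s=cam("scene"); cv2.imwrite("pics/s8.png",s["pixels"])
g=cv2.cvtColor(t["pixels"],cv2.COLOR_BGR2GRAY)
for r in range(216,244): print(r,' '.join(f"{v:3d}" for v in g[r,270:308]))
E
```

```text
16.8333 [ 0.6373 -0.0716  0.1899] [ 5.162e-01  8.565e-01 -1.000e-04 -7.000e-04] 0.05251096456034046
rot [-0.05, -0.07, -0.06] pos [-0.0009, 0.0019, 0.1179]
216  54  51  48  48  53  54  48  52  50  46  50  50  53  51  50  49  52  51  54  49  50  49  47  51  48  55  50  46  49  47  49  46  50  49  48  49  47  43
217  50  53  55  52  52  49  48  51  53  48  50  49  52  52  54  50  48  47  50  47  51  51  54  50  52  50  50  48  51  49  52  47  45  47  56  46  50  49
218  44  48  46  52  51  48  53  49  49  52  54  48  52  51  47  53  51  48  51  50  52  48  50  53  52  48  52  50  49  49  51  47  44  49  45  49  48  45
219  42  36  46  42  43  45  53  51  51  53  52  50  48  46  47  47  47  50  51  50  49  50  52  43  48  54  49  49  50  51  48  45  48  48  50  47  43  43
220  46  45  42  39  44  44  41  43  51  53  50  49  54  56  52  55  48  46  50  53  48  53  50  52  51  48  46  50  48  47  49  49  48  44  46  45  40  45
221  45  47  46  44  47  43  41  39  45  42  45  49  48  49  51  53  51  47  48  46  52  49  49  52  48  50  52  51  50  52  48  44  49  44  51  37  46  43
222  49 
[... 2723 characters left out ...]
  59  58  61  60  63  58  57  58  62  59  55  58  60  58  60  59  51  48  59
240  71  72  70  69  70  68  67  64  62  65  64  62  62  64  63  62  62  60  61  60  62  62  62  60  61  59  62  61  60  62  63  56  65  59  59  54  53  58
241  75  73  73  73  73  70  72  68  71  67  65  64  65  60  62  62  60  62  62  64  59  62  60  60  56  60  59  60  62  59  60  62  59  62  58  45  60  53
242  82  79  79  75  77  71  71  71  70  70  71  67  67  68  64  67  68  63  64  65  63  68  64  61  62  63  61  56  62  60  61  61  55  59  57  48  58  52
243  85  81  79  84  81  80  75  77  76  76  73  73  68  70  70  70  66  62  69  65  63  58  64  65  63  58  62  63  60  63  63  60  60  62  52  55  59  43
```

Request:
arm_command --delta_rot '[[0,0,0],[0,0,0],[0,0,0],[0,0,0],[0,0,0],[0,0,0],[0,0,0]]' --delta_pos '[[-0.001,0.002,0.02],[-0.001,0.002,0.05],[-0.001,0.002,0.08],[-0.001,0.002,0.105],[-0.001,0.002,0.115],[-0.001,0.002,0.118],[-0.001,0.002,0.118]]' --gripper '[-0.2,-0.2,-0.2,-0.2,-0.2,-0.2,-0.2]'

```text
time: 17.52
position: [0.6396, -0.0711, 0.072]
tool_rot: [0.516, 0.857, -0.0, -0.001]
ft_force: [0.7, -0.8, 0.4]
grip_width: 0.0524
grip_force: 0.0
```

Request:
arm_command --delta_rot '[[0,0,0],[0,0,0],[0,0,0],[0,0,0],[0,0,0],[0,0,0],[0,0,0]]' --delta_pos '[[0,0,0],[0,0,0],[0,0,0],[0,0,0],[0,0,0],[0,0,0],[0,0,0]]' --gripper '[0.3,0.3,0.3,0.6,0.6,0.6,0.6]' --grip_force 20

```text
time: 18.1
position: [0.6414, -0.0716, 0.0729]
tool_rot: [0.516, 0.857, 0.001, 0.001]
ft_force: [1.4, 1.3, 3.7]
grip_width: 0.0239
grip_force: 20.0
```

```bash
python3 -c "
from h import *
o=status.get_obs(); print(o['time'],np.round(o['position'],4),np.round(o['tool_rot'],4),o['ft_force'],o['moment'],o['grip_width'],o['grip_force'])
"
```

```text
18.1 [ 0.6414 -0.0716  0.0729] [5.161e-01 8.565e-01 7.000e-04 1.300e-03] [1.38729163 1.323301   3.7069205 ] [ 0.15390371 -0.22478274 -0.02838999] 0.023947450957419562 19.998192453640513
```

Request:
arm_command --delta_rot '[[0,0,0],[0,0,0],[0,0,0],[0,0,0],[0,0,0],[0,0,0],[0,0,0],[0,0,0],[0,0,0],[0,0,0],[0,0,0],[0,0,0]]' --delta_pos '[[0,0,0],[0,0,0],[0,0,-0.004],[0,0,-0.012],[0,0,-0.022],[0,0,-0.035],[0,0,-0.05],[0,0,-0.065],[0,0,-0.08],[0,0,-0.093],[0,0,-0.1],[0,0,-0.1]]' --gripper '[0.6,0.6,0.6,0.6,0.6,0.6,0.6,0.6,0.6,0.6,0.6,0.6]' --grip_force 35

```text
time: 19.1
position: [0.6401, -0.0721, 0.1734]
tool_rot: [0.516, 0.857, -0.0, 0.001]
ft_force: [1.5, -0.7, -0.5]
grip_width: 0.0235
grip_force: 35.0
```

```bash
python3 - <<'E'
from h import *
o=status.get_obs(); print(o['time'],np.round(o['position'],4),np.round(o['tool_rot'],4),o['ft_force'],o['grip_width'],o['grip_force'])
a=np.radians(104.2); mk=np.array([.4487,.0334])+.03*np.array([np.cos(a),np.sin(a)]); print("mark robot est",mk)
P=go(*mk,.172,27.9)
s=cam("scene"); g=cv2.cvtColor(s["pixels"],cv2.COLOR_BGR2GRAY); cv2.imwrite("pics/s9.png",s["pixels"])
print("probe tip/shoulder proj",proj(s,[[*o['position'][:2],o['position'][2]-.010-.05],[*o['position'][:2],o['position'][2]-.010]]))
for r in range(128,172): print(r,' '.join(f"{v:3d}" for v in g[r,322:360]))
E
```

```text
19.1 [ 0.6401 -0.0721  0.1734] [ 5.160e-01  8.566e-01 -3.000e-04  6.000e-04] [ 1.49887231 -0.65642108 -0.49319564] 0.02346757314236436 34.99770131216337
mark robot est [0.44134078 0.06248336]
rot [0.01, 0.07, -0.03] pos [0.2119, -0.1128, 0.0011]
probe tip/shoulder proj [[339.63125965 168.9240573 ]
 [340.41696508 152.92194273]]
128  85  84  85  85  85  83  32  26  38  41  43  43  42  43  44  49  70  47  29  29  28  28  28  30  28  27  29  29  30  42  46  50  46  43  45  48  49  48
129  84  85  85  85  87  84  33  40  30  29  29  29  29  30  29  30  33  28  28  27  29  28  27  30  29  29  30  28  27  30  29  30  30  30  30  31  31  30
130  84  85  85  84  87  84  38  34  25  25  28  27  28  27  28  26  27  27  26  26  26  28  26  28  25  25  25  26  26  26  25  27  27  26  26  28  27  25
131  85  84  84  84  86  83  38  22  24  26  26  26  25  24  25  25  25  25  27  23  26  26  25  26  24  24  26  25  26  24  25  27  26  26  26  26  27  23
132  84  84  85  85  86  84  42  18  18  24  22  23  23  24  24  23  23  25  21  23  23  23  22  24  22  23  25  23  24  23  22  25  23  23  25  24
[... 5392 characters left out ...]
  43  20  16  20  22  26  35  43  54  71  79  78  76  73  73  74  76  78  78
168  19  22  23  27  25  20  23  22  22  19  23  22  24  29  30  25  24  32  64  44  25  22  20  22  19  16  14  22  30  39  48  61  72  74  74  77  77  77
169  20  20  23  24  23  24  23  27  23  24  26  27  25  30  30  32  28  33  63  33  24  26  27  28  25  21  20  18  20  20  23  29  39  46  51  62  71  74
170  25  26  26  22  21  23  24  24  25  26  29  35  35  36  38  35  33  29  29  18  17  24  29  27  22  22  22  25  23  24  24  24  27  30  29  32  35  43
171  33  31  27  23  25  26  23  21  23  30  36  40  41  42  40  39  36  30  24  19  18  26  22  24  30  27  27  27  25  22  24  25  23  25  26  25  21  22
```

```bash
python3 -c "
from h import *
go(.4421,.0609,.1734,27.9)"
```

```text
rot [-0.05, 0.0, -0.03] pos [0.2097, -0.1125, -0.001]
```

Request:
arm_command --delta_rot '[[0,0,0],[0,0,0],[0,0,0],[0,0,0],[0,0,0],[0,0,0],[0,0,0],[0,0,0],[0,0,0],[0,0,0],[0,0,0],[0,0,0]]' --delta_pos '[[0.009,-0.005,0],[0.027,-0.0145,0],[0.054,-0.029,0],[0.085,-0.0455,0],[0.116,-0.0625,0],[0.147,-0.079,0],[0.174,-0.0935,0],[0.195,-0.1045,0],[0.207,-0.111,0],[0.2097,-0.1125,0],[0.2097,-0.1125,0],[0.2097,-0.1125,0]]' --gripper '[0.6,0.6,0.6,0.6,0.6,0.6,0.6,0.6,0.6,0.6,0.6,0.6]'

```text
time: 20.15
position: [0.4444, 0.0606, 0.1721]
tool_rot: [0.516, 0.857, 0.0, 0.001]
ft_force: [0.0, 0.3, -1.7]
grip_width: 0.0237
grip_force: 35.0
```

```bash
python3 -c "
from h import *
o=status.get_obs(); print(o['time'],np.round(o['position'],4),np.round(o['tool_rot'],4),o['ft_force'],o['grip_width'])
go(.4421,.0609,.110,27.9)"
```

```text
20.15 [0.4444 0.0606 0.1721] [5.160e-01 8.566e-01 3.000e-04 1.000e-03] [ 0.00615212  0.25176422 -1.66908504] 0.023681546316900094
rot [0.09, 0.08, -0.03] pos [0.0014, -0.002, 0.0621]
```

Request:
arm_command --delta_rot '[[0.1,0.1,0],[0.1,0.1,0],[0.1,0.1,0],[0.1,0.1,0],[0.1,0.1,0],[0.1,0.1,0],[0.1,0.1,0]]' --delta_pos '[[0.0007,-0.001,0.01],[0.0014,-0.002,0.03],[0.0014,-0.002,0.048],[0.0014,-0.002,0.059],[0.0014,-0.002,0.064],[0.0014,-0.002,0.066],[0.0014,-0.002,0.066]]' --gripper '[0.6,0.6,0.6,0.6,0.6,0.6,0.6]'

```text
time: 20.73
position: [0.4413, 0.0609, 0.1057]
tool_rot: [0.516, 0.856, -0.0, -0.001]
ft_force: [-0.6, 0.2, -0.7]
grip_width: 0.0235
grip_force: 35.0
```

```bash
python3 - <<'E'
from h import *
o=status.get_obs(); print(o['time'],np.round(o['position'],4),np.round(o['tool_rot'],4),o['ft_force'],o['grip_width'])
s=cam("scene"); g=cv2.cvtColor(s["pixels"],cv2.COLOR_BGR2GRAY); cv2.imwrite("pics/s10.png",s["pixels"])
print("mark",proj(s,[[.4413,.0625,.036]])+[1.4,-.6])
for r in range(192,234): print(r,' '.join(f"{v:3d}" for v in g[r,240:296]))
E
```

```text
20.7333 [0.4413 0.0609 0.1057] [ 5.164e-01  8.564e-01 -3.000e-04 -1.000e-03] [-0.59010773  0.20757346 -0.73519077] 0.023549516977245995
mark [[260.02634071 218.26375819]]
192   7   9  10   3   5   6   6   5   6   7   7   5   7  10   6   6   6  10   4   4   6   8  21  35  33  31   6  32 108 184 180 177 177 176 176 175 176 175 176 175 176 176 176 176 176 177 176 176 177 176 176 177 176 176 176 176
193   4   7   8   5   5   8   6   6   8   5   9   7   4   6   7   9   8   7   8   6   7   5   8  16  12   8   0  25  97 184 180 177 177 177 176 176 175 175 176 176 177 176 177 176 175 177 176 176 177 176 176 176 176 177 177 175
194   4   3   5   5   5   4   5   2   2   2   7   6   5   4   7   7   7   6   6   9   9   7   2   3  11   3   0  15  85 182 180 177 175 175 176 176 175 176 177 177 177 176 176 176 177 176 176 176 176 176 177 177 176 176 177 177
195   0   0   0   0   0   0   0   0   0   0   0   0   5   6   8   8   6   4   6   6   3   3   3  11  39   0   0  25 107 182 180 178 176 175 176 175 176 177 176 176 177 177 177 177 177 177 177 177 176 176 177 176 176 176 176 176
196  51  52  52  
[... 7946 characters left out ...]
  21  21  19  21
231 182 170 100  88  78  82  81  46  47  46  47  47  47  49  50  49  38  37  27  21  19  14  13  11  11   8   9   7   4   7   7   6   3   5   6   6   4   4   9   9  17  17  27  23  34  40  12   6   9  20  22  19  21  19  17  23
232 171 100  74  76  80  82  80  45  41  42  44  44  45  45  46  47  46  48  48  49  49  52  48  40  35  27  19  18  13  10  12   9   9   6   4   5   7   6   4   5   5   7   5   1   8   9   6   6  11  20  21  21  19  19  19  26
233  99  74  77  81  80  81  79  59  52  46  44  44  43  43  43  43  44  44  44  45  46  46  48  48  49  50  49  51  48  39  36  27  19  19  15  12  14   8  10   6   5   2   7   5   3   7   3   6  22  21  21  19  18  20  19  39
```

Request:
arm_command --delta_rot '[[0,0,0],[0,0,0],[0,0,0],[0,0,0],[0,0,0],[0,0,0]]' --delta_pos '[[-0.001,0,0.002],[-0.001,0,0.004],[-0.001,0,0.006],[-0.001,0,0.007],[-0.001,0,0.007],[-0.001,0,0.007]]' --gripper '[0.6,0.6,0.6,0.6,0.6,0.6]'

```text
time: 21.28
position: [0.4407, 0.0606, 0.0991]
tool_rot: [0.516, 0.857, -0.0, -0.001]
ft_force: [0.0, 0.5, -0.4]
grip_width: 0.0234
grip_force: 35.0
```

```bash
cat > st.py <<'E'
from h import *
f=[];
o=status.get_obs(); print(o['time'],np.round(o['position'],4),np.round(o['tool_rot'],4),np.round(o['ft_force'],2),o['grip_width'])
s=cam("scene"); g=cv2.cvtColor(s["pixels"],cv2.COLOR_BGR2GRAY)
for r in range(208,226): print(r,' '.join(f"{v:3d}" for v in g[r,250:270]))
E
python3 st.py
```

```text
21.2833 [0.4407 0.0606 0.0991] [ 5.160e-01  8.566e-01 -3.000e-04 -1.200e-03] [ 0.04  0.51 -0.39] 0.02344505234083468
208  86 182 182 181 184 177  74  62  67  65  67 127 182 181 180 180 180 179 181 183
209  70 184 183 181 185 180  77  62  67  63  67 126 186 184 183 181 143  95 119 149
210  53 152 187 186 183 178  76  63  68  63  63 107 184 185 185 179  91  40  48  60
211  26 102 188 180 106  94  66  66  68  64  58  65  96  96  95  86  44  36  31  28
212   7  43  89  88  79  80  70  68  67  65  62  64  80  80  77  51  38  35  16  15
213   5   5  16  19  22  25  41  68  70  66  65  74  84  82  71  44  41  40  27  26
214   9   4   9   5   1  11  38  49  66  58  38  30  40  40  52  41  42  44  39  38
215   5   9   9   8   4  32  73  69  63  64  58  50  49  36  47  47  45  45  44  42
216   7  10   7   8  18  56  71  52  55  62  47  44  59  59  48  45  45  46  49  49
217   6   6   9   8  31  55  45  50  62  62  60  68  52  41  46  46  45  46  46  46
218   9   6   5  20  51  40  69  70  64  62  59  71  71  47  45  45  45  45  46  46
219   8   7  10  31  56  42  73  73  70  69  66  72  70  40  44  45  44  45  46  45
220   5   3  21  55  58  37  71  73  74  74  72  69  56  32  38  45  44  46  45  46
221   5   9  36  71  70  47  45  60  61  70  61  51  42  54  48  44  45  46  46  45
222   7  26  72  72  71  67  56  48  41  49  51  59  68  69  56  44  45  45  45  44
223  10  34  80  77  75  75  72  68  66  69  68  69  70  69  61  49  51  47  47  45
224   4  28  78  76  74  74  72  71  77  77  76  74  73  68  69  68  67  67  58  58
225   7  32  86  77  73  73  74  73  75  75  74  74  72  72  77  76  76  75  73  67
```

Request:
arm_command --delta_rot '[[0,0,0],[0,0,0],[0,0,0],[0,0,0],[0,0,0],[0,0,0]]' --delta_pos '[[0,0,0.001],[0,0,0.002],[0,0,0.003],[0,0,0.004],[0,0,0.004],[0,0,0.004]]' --gripper '[0.6,0.6,0.6,0.6,0.6,0.6]'

```text
time: 21.83
position: [0.4408, 0.0606, 0.0951]
tool_rot: [0.516, 0.857, -0.0, -0.001]
ft_force: [0.5, -0.1, 0.1]
grip_width: 0.024
grip_force: 35.0
```

```bash
python3 -c "
from h import *
f=[]
for i in range(4):
    cam('scene'); o=status.get_obs(); f.append(np.r_[o['ft_force'],o['position'][2]*1000])
print(np.round(f,2),o['time'])"
```

```text
[[-0.77  0.    0.18 95.09]
 [-0.56  0.6   0.83 95.12]
 [ 1.12  0.13  1.04 95.1 ]
 [-0.11  0.3   0.63 95.12]] 22.0333
```

Request:
arm_command --delta_rot '[[0,0,0],[0,0,0],[0,0,0],[0,0,0],[0,0,0],[0,0,0],[0,0,0],[0,0,0]]' --delta_pos '[[0,0,0.001],[0,0,0.002],[0,0,0.003],[0,0,0.004],[0,0,0.005],[0,0,0.0055],[0,0,0.0055],[0,0,0.0055]]' --gripper '[0.6,0.6,0.6,0.6,0.6,0.6,0.6,0.6]'

```text
time: 22.7
position: [0.4408, 0.0606, 0.0896]
tool_rot: [0.516, 0.857, -0.0, -0.001]
ft_force: [0.2, 0.3, 2.8]
grip_width: 0.024
grip_force: 35.0
```

```bash
python3 -c "
from h import *
f=[]
for i in range(12):
    s=cam('scene'); o=status.get_obs(); f.append(np.r_[o['ft_force'],o['position'][2]*1000])
print(np.mean(f,0),np.std(f,0),o['time'],np.round(o['position'],4),o['tool_rot'],o['grip_width'])
g=cv2.cvtColor(s['pixels'],cv2.COLOR_BGR2GRAY); cv2.imwrite('pics/s12.png',s['pixels'])
for r in range(204,226): print(r,' '.join(f'{v:3d}' for v in g[r,250:270]))"
```

```text
[ 0.27556164  0.48579964  1.90111459 89.59477219] [0.33502426 0.42538232 0.40117075 0.01503156] 23.3 [0.4408 0.0606 0.0896] [ 5.16002764e-01  8.56586128e-01 -2.72491111e-04 -1.13086308e-03] 0.024015470919653475
204 187 185 101  20   1   6   5   8   4   5   7   3  38 116 187 185 183 182 180 177
205 183 179 100  19   0   2   7   4   7   5   5   4  52 143 184 180 178 178 177 176
206 185 181 138  34   0   6  11   7   9   7   6   3  53 150 181 179 177 178 178 177
207 181 189 177  47   0   0   0   0   5   1   0   4  70 183 183 179 179 180 181 180
208  88 186 180  77  34  36  11   9  10  12   6  25  93 183 182 181 180 178 182 183
209  70 188 191 180 147 141  65  50  54  52  51  99 184 190 185 181 143  96 120 150
210  56 154 189 189 187 182  98  68  70  67  66 107 189 187 186 178  91  40  48  59
211  24  79  99  98  99  98  70  66  68  68  59  62  96  96  95  86  45  35  31  30
212   8  37  63  67  80  81  70  67  68  67  61  59  81  81  77  51  38  35  16  18
213   4  11  18  18  24  26  45  66  69  68  63  61  83  83  71  44  41  41  27  25
214   5   8   7   3   4  12  48  67  69  67  65  
[... 258 characters left out ...]
  41  44  46  45  46  46  45
218   7   8   9  19  50  40  70  68  63  62  59  72  69  48  45  46  46  45  45  46
219   8   5   6  32  56  43  73  72  67  63  61  73  69  41  44  45  45  46  46  46
220   4   5  20  57  56  37  71  74  72  72  71  71  57  30  39  44  45  47  45  46
221   5  10  37  72  68  46  45  60  62  71  61  49  44  54  49  45  44  44  47  45
222   7  27  73  74  71  68  56  47  42  49  48  52  68  68  56  44  44  44  45  45
223   7  34  80  78  75  74  72  67  68  69  69  69  70  69  61  50  51  48  46  45
224   3  29  79  75  74  74  73  73  77  77  74  75  73  69  69  68  70  68  58  57
225   5  32  86  78  75  74  74  74  75  74  75  74  72  73  77  77  75  74  72  67
```

The net push is about 2.6 N, roughly half stroke. The tip is inside the ring at scene (259,219) and the probe is upright. Handing in.

```bash
python3 -c "
from rig import robot
print(robot.hand_in())"
```

```text
the job is handed in; nothing more can be done
None
```

I handed the job in at about 23 s: the sheet is flat and square on the lower bar (within about 1 mm), the upper bar is lined up on it, and the arm is still holding the probe upright in the ring at about 2.6 N, roughly half stroke. I didn't touch the tape measure or the conduit box, and no verdict came back.

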